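# Sort the full pantry tins into the caddy

## Robot

A 6-joint arm with a two-finger parallel gripper is mounted at the origin on the work surface. World frame = base frame: x ahead of the robot, y to its left, z up, the work surface at z = 0. Lengths are in mm, angles in rad, forces in N, time in s.
With the tool pointing down it reaches from about 350 to 775 mm from the base axis. Payload 7.3 kg.
Tool frame: the origin (TCP) lies midway between the tips of the shut fingers; the grasp point (between the pads) lies 19 mm behind it; z points along the fingers, y is the line along which they close (so a half turn about z gives the same grasp; the last joint's range is limited). The gripper opens to 92 mm and grips with 3 to 60 N. Pads are 19 mm wide; open, the fingers measure 130 mm over their backs; the gripper's body (75 mm by 190 mm) begins 47 mm behind the grasp point.
Start: joints at [1.083, 0.342, 1.524, -0, 1.275, -0.146], TCP at [175.958, 494.655, 226.741] pointing down, gripper open.
Joint ranges: [-2.53, 2.53], [-0.77, 2.02], [0.04, 2.7], [-1, 4.14], [0.28, 2.66], [-3.11, 3.11]. Speed limits (rad/s): [2.57, 2.57, 3.14, 3.14, 3.14, 3.14].

## Interface

Orientations are given as [roll, pitch, yaw] about the fixed x, y, z axes, in that order (R = Rz(yaw) Ry(pitch) Rx(roll)).
In Python, from plant import monitor, optics, workorder gives the robot as it stands. The module is installed in compiled form; this text tells all that it offers.
- The arm moves only by the tool servo_tool, never from a script. Its arguments are lists of equal length, an entry for each row: "linear": the shift along the tool's x, y, z as a fraction of full scale, a list of three; "spin": the turn about the tool's z as a fraction of full scale. In form: {"linear": [[dx, dy, dz], ...], "spin": [spin, ...]}. A call has exactly 8 rows; each row shifts and turns the commanded pose from where the row before left it, along the tool's axes as they then stand; what a row does not reach is not made up. Full scale, the value 1, is 200 mm for a shift and 90 degrees for a turn. A row lasts 1/8 s, in which the tool goes at most 62.5 mm and 10.7 degrees, less where a joint would pass 70% of its speed; a pose out of reach is approached as far as the arm can. A call with a number of a shift or a turn outside -1 to 1 is refused whole. A call with a gripper value outside its range is refused whole. "hand" is the opening, from -1 (shut) to 1 (fully open), set as the call begins (left out, the last holds). The fingers move at their own pace and stop on an object; the grip force is fixed at half the most. Time passes only in rows, so rows that do not move let the fingers close, or fill a call up. It gives the time, the measured TCP pose, the force, the opening and the grip force at its end, in the units of the state.
- monitor.get_obs(): the state, without advancing time (a new reading comes with each control period).
- optics.capture(name): name is "side" or "top" or "wrist"; returns a dict with "frame" (400x640x3 uint8, blue, green, red), "K" (3x3 intrinsics, pixels), "D" ([k1, k2, p1, p2, k3] as OpenCV has them; the pictures are not rectified), "world_to_cam" (4x4, takes a point from world to camera coordinates). Camera axes: x right, y down, z forward; pixel columns grow to the right and rows downward; lengths in mm; the calibration is good to about 2 mm. A picture is of the moment at which its call begins. There is no depth.
- workorder.close_job(): hands the job in; it is judged then, once.
The state is a dict: "time": time; "joint_positions": joint angles; "dq": joint speeds; "tau": joint torques, N m; "tool_pos": TCP position; "tcp_rot": TCP orientation; "contact_force": force on the tool from outside, world axes, zero at the start; "moment": the same for the moment, N m; "grip_width": finger opening in mm; "finger_force": force on a finger pad.
Only numpy, scipy, OpenCV 4.12 (cv2) and the standard library are available. Lean on these libraries where they do the work, as an engineer would, in place of code of your own. Each camera call takes 0.05 s, during which the arm holds its last target. There are 200 camera calls.

## Task

Some of the five coloured tins on the pantry counter are full and some are empty: lift each one to feel its weight, then stand the full ones in the wooden caddy, one to a compartment, and stand the empty ones on the white tray for refilling. Keep the tins upright and set them down rather than drop them, and leave the porcelain sugar jar, the mug and the teaspoon where they are.

Things in the scene. Friction and masses are not known exactly. Their poses are not given: they have to be found in the camera images.
- tin_blue: blue round tin, paper band, pale wooden knob on its fixed lid: 72 mm across, 85 mm high to the lid's top, knob above that 24 mm across and 26 mm high: lift it by the knob, fingertips just above the lid. Weighs 310-420 g if full, 100-145 g if empty, told only by lifting; three of the five tins are full, differently at each start. Origin: centre of its underside, z up.
- tin_red: red round tin, paper band, pale wooden knob on its fixed lid: 72 mm across, 85 mm high to the lid's top, knob above that 24 mm across and 26 mm high: lift it by the knob, fingertips just above the lid. Weighs 310-420 g if full, 100-145 g if empty, told only by lifting; three of the five tins are full, differently at each start. Origin: centre of its underside, z up.
- tin_green: green round tin, paper band, pale wooden knob on its fixed lid: 72 mm across, 85 mm high to the lid's top, knob above that 24 mm across and 26 mm high: lift it by the knob, fingertips just above the lid. Weighs 310-420 g if full, 100-145 g if empty, told only by lifting; three of the five tins are full, differently at each start. Origin: centre of its underside, z up.
- tin_yellow: yellow round tin, paper band, pale wooden knob on its fixed lid: 72 mm across, 85 mm high to the lid's top, knob above that 24 mm across and 26 mm high: lift it by the knob, fingertips just above the lid. Weighs 310-420 g if full, 100-145 g if empty, told only by lifting; three of the five tins are full, differently at each start. Origin: centre of its underside, z up.
- tin_black: black round tin, paper band, pale wooden knob on its fixed lid: 72 mm across, 85 mm high to the lid's top, knob above that 24 mm across and 26 mm high: lift it by the knob, fingertips just above the lid. Weighs 310-420 g if full, 100-145 g if empty, told only by lifting; three of the five tins are full, differently at each start. Origin: centre of its underside, z up.
- sugar_jar: white porcelain sugar jar with a blue band and blue porcelain knob, about as big as the tins (72 mm across, 109 mm high with its knob), standing among them; it does not belong with the tins. Origin at the centre of its underside, z up; stays where it is.
- caddy: open brown wooden caddy fixed on the counter, 284 mm long (its x axis), 98 mm wide (its y axis), walls 45 mm high and 5 mm thick, floor 5 mm thick. Two cross walls part it along x into three compartments, each 88 by 88 mm inside, centred at x = -93, 0 and +93 mm, y = 0. Origin at the centre of its underside, z up.
- tray: flat white refill tray with a low rim, fixed on the counter, 220 mm long (its x axis), 124 mm wide (its y axis), rim 14 mm high and 5 mm thick, floor 5 mm thick; two tins fit side by side along x, for example at x = -50 and +50 mm, y = 0. Origin at the centre of its underside, z up.
- mug: blue mug, 80 mm across, 90 mm high, at the back of the counter; a bystander. Origin at the centre of its underside.
- teaspoon: steel teaspoon, 140 mm long, under 20 mm high, lying between the two rows of tins; a bystander. Its handle runs along its x axis; the origin is on its underside near the middle.
Not all that is in view belongs to the job. There is more than one size of the tin_yellow; the one meant has the size given above. Leave any pink look-alike of the tin_black alone.

How it is judged (in metres and radians):
At the end, for the whole second after the job is handed in: Full tins stand in the caddy compartments, empties on the tray: upright within 0.08 rad, bottom within 5 mm of the floor there, still (under 0.02 m/s), pressing on it with more (full) or less (empty) than 2.2 N; sugar jar, mug and teaspoon within 25 mm of their starts (((x of tin_blue in the frame of caddy between -0.112 and 0.112 m and y of tin_blue in the frame of caddy between -0.02 and 0.02 m and z of tin_blue in the frame of caddy below 0.01 m and contact force between tin_blue and caddy above 2.2 N) or (x of tin_blue in the frame of tray between -0.08 and 0.08 m and y of tin_blue in the frame of tray between -0.03 and 0.03 m and z of tin_blue in the frame of tray below 0.01 m and contact force between tin_blue and tray between 0.3 and 2.2 N)) and angle between each of tin_blue, tin_red, tin_green, tin_yellow, tin_black's own z axis and vertical below 0.08 rad and linear speed of each of tin_blue, tin_red, tin_green, tin_yellow, tin_black below 0.02 m/s and ((x of tin_red in the frame of caddy between -0.112 and 0.112 m and y of tin_red in the frame of caddy between -0.02 and 0.02 m and z of tin_red in the frame of caddy below 0.01 m and contact force between tin_red and caddy above 2.2 N) or (x of tin_red in the frame of tray between -0.08 and 0.08 m and y of tin_red in the frame of tray between -0.03 and 0.03 m and z of tin_red in the frame of tray below 0.01 m and contact force between tin_red and tray between 0.3 and 2.2 N)) and ((x of tin_green in the frame of caddy between -0.112 and 0.112 m and y of tin_green in the frame of caddy between -0.02 and 0.02 m and z of tin_green in the frame of caddy below 0.01 m and contact force between tin_green and caddy above 2.2 N) or (x of tin_green in the frame of tray between -0.08 and 0.08 m and y of tin_green in the frame of tray between -0.03 and 0.03 m and z of tin_green in the frame of tray below 0.01 m and contact force between tin_green and tray between 0.3 and 2.2 N)) and ((x of tin_yellow in the frame of caddy between -0.112 and 0.112 m and y of tin_yellow in the frame of caddy between -0.02 and 0.02 m and z of tin_yellow in the frame of caddy below 0.01 m and contact force between tin_yellow and caddy above 2.2 N) or (x of tin_yellow in the frame of tray between -0.08 and 0.08 m and y of tin_yellow in the frame of tray between -0.03 and 0.03 m and z of tin_yellow in the frame of tray below 0.01 m and contact force between tin_yellow and tray between 0.3 and 2.2 N)) and ((x of tin_black in the frame of caddy between -0.112 and 0.112 m and y of tin_black in the frame of caddy between -0.02 and 0.02 m and z of tin_black in the frame of caddy below 0.01 m and contact force between tin_black and caddy above 2.2 N) or (x of tin_black in the frame of tray between -0.08 and 0.08 m and y of tin_black in the frame of tray between -0.03 and 0.03 m and z of tin_black in the frame of tray below 0.01 m and contact force between tin_black and tray between 0.3 and 2.2 N)) and distance of each of sugar_jar, mug, teaspoon from where it was at the start of the episode below 0.025 m); the robot touches nothing.
It fails at once if a tin is tipped over (angle between any of tin_blue, tin_red, tin_green, tin_yellow, tin_black's own z axis and vertical above 0.6 rad).
It fails at once if a tin is dropped (falls freely by more than about 3 cm) ((contact force between the fingers and tin_blue below 0.01 N and linear speed of tin_blue above 0.8 m/s) or (contact force between the fingers and tin_red below 0.01 N and linear speed of tin_red above 0.8 m/s) or (contact force between the fingers and tin_green below 0.01 N and linear speed of tin_green above 0.8 m/s) or (contact force between the fingers and tin_yellow below 0.01 N and linear speed of tin_yellow above 0.8 m/s) or (contact force between the fingers and tin_black below 0.01 N and linear speed of tin_black above 0.8 m/s)).
It fails at once if the sugar jar is moved by more than 25 mm (distance of sugar_jar from where it was at the start of the episode above 0.025 m).
It fails at once if the mug is moved by more than 25 mm (distance of mug from where it was at the start of the episode above 0.025 m).
It fails at once if the teaspoon is moved by more than 25 mm (distance of teaspoon from where it was at the start of the episode above 0.025 m).
It also fails if it takes over 134 s, if anything falls off the work surface, if the arm or the gripper's body presses on something with over 40 N, if the wrist force passes 120 N, or if a joint passes its speed limit or range.

## Working session

There is one attempt and no reset: what is moved stays moved. The work goes in short steps, Python scripts to look and compute and a tool call to move; the robot and the scene stay as the last step left them, time stands still between calls to the robot, and variables do not carry over. Pictures are saved under pics/ and viewed, at most 14 in all, crops included, and the job is handed in when it is done.

Besides the shell and the picture viewer there is one more tool, called after "Call:" by a JSON object that holds its "op" and its "data". servo_tool: Moves the arm, as the interface text tells. Shift numbers are shares of 200 mm and turn numbers shares of 90 degrees, none past 1 either way. Its arguments: {"type":"object","properties":{"linear":{"type":"array","items":{"type":"array","items":{"type":"number","minimum":-1,"maximum":1}}},"spin":{"type":"array","items":{"type":"number","minimum":-1,"maximum":1}},"hand":{"type":"number"}},"required":["linear","spin"]}

```bash
mkdir -p pics
python3 - <<'E'
from plant import monitor, optics, workorder
import cv2,numpy as np,pickle
o=monitor.get_obs();print({k:np.round(v,3) for k,v in o.items()})
d={}
for n in("top","side"):
    c=optics.capture(n);d[n]=c;cv2.imwrite(f"pics/{n}0.png",c["frame"]);print(n,c["K"].round(1).tolist(),np.round(c["D"],3),np.round(-c["world_to_cam"][:3,:3].T@c["world_to_cam"][:3,3]))
pickle.dump(d,open("d0.pkl","wb"))
E
```

```text
{'time': np.float64(0.0), 'joint_positions': array([ 1.083,  0.343,  1.525,  0.   ,  1.275, -0.146]), 'dq': array([-0.   ,  0.   , -0.   , -0.001, -0.001,  0.   ]), 'tau': array([-1.0000e-03, -4.3124e+01, -2.4421e+01,  7.2000e-02,  5.6000e-02,
       -0.0000e+00]), 'tool_pos': array([175.753, 494.264, 226.027]), 'tcp_rot': array([-3.14, -0.  ,  2.8 ]), 'contact_force': array([ 0.509, -0.463, -0.568]), 'moment': array([ 0.045, -0.008,  0.025]), 'finger_force': np.float64(0.0), 'grip_width': np.float64(91.74)}
top [[400.6, 0.0, 318.8], [0.0, 400.6, 200.3], [0.0, 0.0, 1.0]] [0.024 0.    0.    0.    0.   ] [384. -17. 954.]
side [[417.9, 0.0, 317.3], [0.0, 417.9, 201.7], [0.0, 0.0, 1.0]] [0.009 0.    0.    0.    0.   ] [ 354. -688.  607.]
```

View pics/top0.png

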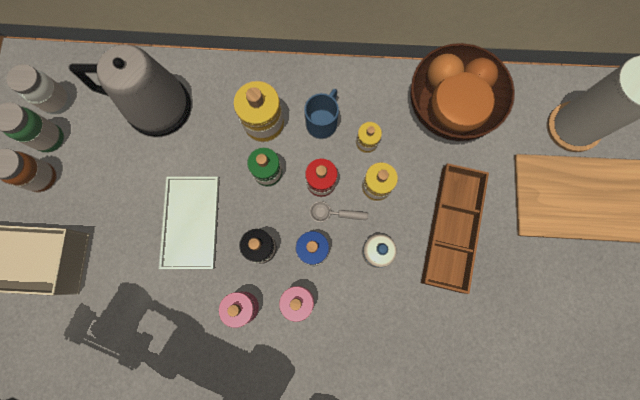

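View pics/side0.png

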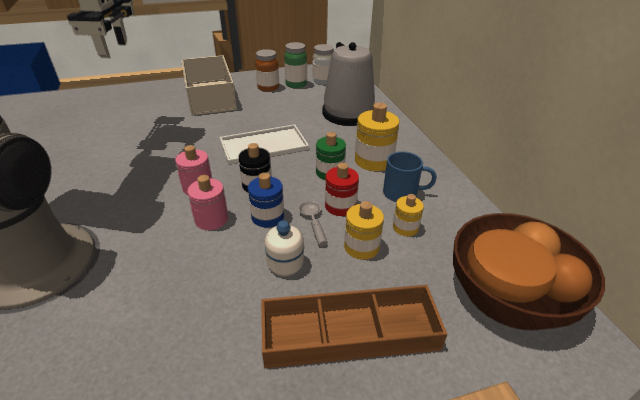

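```bash
cat > h.py <<'E'
import cv2,numpy as np,pickle
def ray(c,uv):
    p=cv2.undistortPoints(np.float64(uv).reshape(-1,1,2),c["K"],np.float64(c["D"])).reshape(-1,2)
    R=c["world_to_cam"][:3,:3];t=c["world_to_cam"][:3,3]
    return -R.T@t,np.c_[p,np.ones(len(p))]@R
def plane(c,uv,z):
    o,d=ray(c,uv);return o+d*((z-o[2])/d[:,2])[:,None]
def two(c1,u1,c2,u2):
    o1,d1=ray(c1,u1);o2,d2=ray(c2,u2);d1=d1[0];d2=d2[0]
    s=np.linalg.lstsq(np.c_[d1,-d2],o2-o1,rcond=None)[0];a=o1+s[0]*d1;b=o2+s[1]*d2
    return (a+b)/2,np.linalg.norm(a-b)
def blob(c,win,lo,hi):
    x0,y0,x1,y1=win;h=cv2.cvtColor(c["frame"],cv2.COLOR_BGR2HSV)[y0:y1,x0:x1]
    m=cv2.inRange(h,np.array(lo),np.array(hi));n,l,s,ce=cv2.connectedComponentsWithStats(m)
    if n<2:return None
    i=1+np.argmax(s[1:,4]);return ce[i]+[x0,y0],s[i,4],(s[i]+[x0,y0,0,0,0])
E
python3 - <<'E'
from h import *
d=pickle.load(open("d0.pkl","rb"));T,S=d["top"],d["side"]
lo,hi=(5,50,90),(20,190,255)
K={"green":((262,160),(332,140)),"red":((321,171),(343,172)),"yellow":((382,176),(366,211)),"black":((254,244),(253,151)),"blue":((312,247),(264,182))}
for n,((a,b),(e,f)) in K.items():
    t=blob(T,(a-10,b-10,a+10,b+10),lo,hi);s=blob(S,(e-11,f-11,e+11,f+11),lo,hi)
    print(n,"hsv",cv2.cvtColor(T["frame"],cv2.COLOR_BGR2HSV)[b,a],t and (t[0].round(1),t[1:]),s and (s[0].round(1),s[1:]))
    if t and s:
        p,e_=two(T,t[0],S,s[0]);print("   two",p.round(1),round(e_,1),"plane104",plane(T,t[0],104).round(1))
hs=cv2.cvtColor(T["frame"],cv2.COLOR_BGR2HSV)
for n,win,l,h_,z in(("caddy",(415,155,500,300),(3,100,40),(18,255,255),45),("tray",(150,165,230,280),(30,8,150),(90,80,255),14)):
    x0,y0,x1,y1=win;m=cv2.inRange(hs[y0:y1,x0:x1],np.array(l),np.array(h_));m=cv2.morphologyEx(m,cv2.MORPH_CLOSE,np.ones((5,5)))
    c=max(cv2.findContours(m,0,2)[0],key=cv2.contourArea);q=cv2.boxPoints(cv2.minAreaRect(c))+[x0,y0]
    ap=cv2.approxPolyDP(c,6,True).reshape(-1,2)+[x0,y0]
    print(n,q.round(1).tolist(),ap.tolist());P=plane(T,ap,z);print(P.round(1).tolist())
    if len(P)==4:print("sides",np.linalg.norm(P-np.roll(P,-1,0),axis=1).round(1),"c",P.mean(0).round(1))
big=lambda w,n:cv2.imwrite(f"pics/{n}.png",cv2.resize(T["frame"][w[1]:w[3],w[0]:w[2]],None,fx=4,fy=4,interpolation=2))
big((230,140,420,270),"z1")
E
```

```text
green hsv [ 15 122 194] (array([261.1, 159.1]), (np.int32(94), array([256, 154,  11,  12,  94]))) (array([330.6, 137.2]), (np.int32(108), array([326, 131,  11,  14, 108])))
   two [644.  131.5 100.9] 0.3 plane104 [[643.2 131.  104. ]]
red hsv [ 15 123 193] (array([320.8, 170.6]), (np.int32(114), array([316, 165,  11,  13, 114]))) (array([340.5, 167. ]), (np.int32(133), array([332, 161,  17,  16, 133])))
   two [622.1  -2.1 107.5] 1.7 plane104 [[623.9  -2.2 104. ]]
yellow hsv [ 15 120 197] (array([382.5, 175.1]), (np.int32(103), array([377, 170,  12,  12, 103]))) (array([364.9, 208.1]), (np.int32(168), array([359, 201,  18,  18, 168])))
   two [ 621.6 -138.   102.7] 0.3 plane104 [[ 621.1 -137.7  104. ]]
black hsv [ 15 124 196] (array([253.5, 243.5]), (np.int32(112), array([248, 238,  12,  12, 112]))) (array([252.5, 148.9]), (np.int32(111), array([248, 143,  11,  14, 111])))
   two [456.8 131.9 100.7] 0.2 plane104 [[456.4 131.3 104. ]]
blue hsv [ 15 127 191] (array([311.8, 246.2]), (np.int32(101), array([307, 241,  11,  12, 101]))) (array([263.4, 179. ]), (np.int32(148), array([253, 171,  18,  17, 148])))
   two [457.4   7.7 102.7] 0.3 plane104 [[457.5   7.6 104. ]]
caddy [[420.3, 284.8], [442.6, 162.5], [491.0, 171.3], [468.7, 293.6]] [[447, 164], [421, 282], [468, 293], [488, 173]]
[[672.6, -296.2, 45.0], [397.3, -236.7, 45.0], [379.7, -339.2, 45.0], [655.7, -390.7, 45.0]]
sides [281.6 104.  280.7  96.1] c [ 526.3 -315.7   45. ]
tray [[157.9, 268.9], [162.9, 173.2], [217.3, 176.0], [212.2, 271.7]] [[166, 177], [158, 268], [212, 268], [217, 176]]
[[612.9, 372.5, 14.0], [396.0, 361.9, 14.0], [402.6, 237.7, 14.0], [622.2, 249.8, 14.0]]
sides [217.2 124.4 219.9 123. ] c [508.4 305.5  14. ]
```

View pics/z1.png

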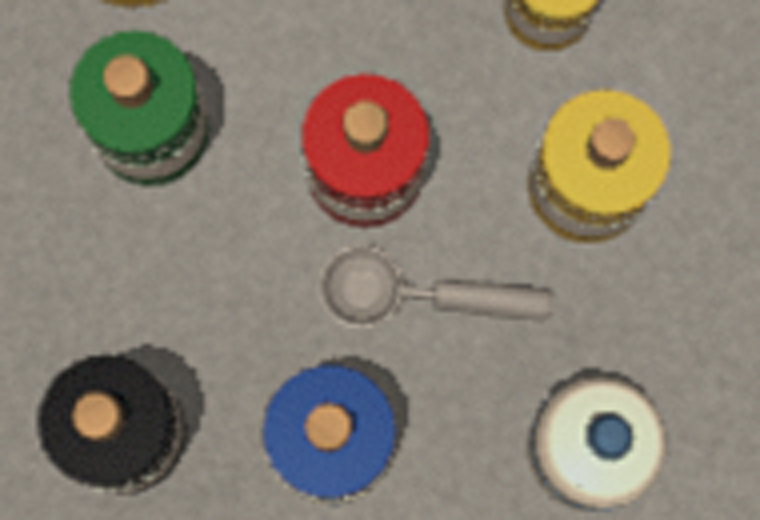

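Run:
```python
from h import *
T=pickle.load(open("d0.pkl","rb"))["top"]["frame"]
a=T[155:303,415:500];b=T[155:303,150:235]
cv2.imwrite("pics/z2.png",cv2.resize(np.hstack([a,b]),None,fx=4,fy=4,interpolation=2))
```

```text
(no output)
```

View pics/z2.png

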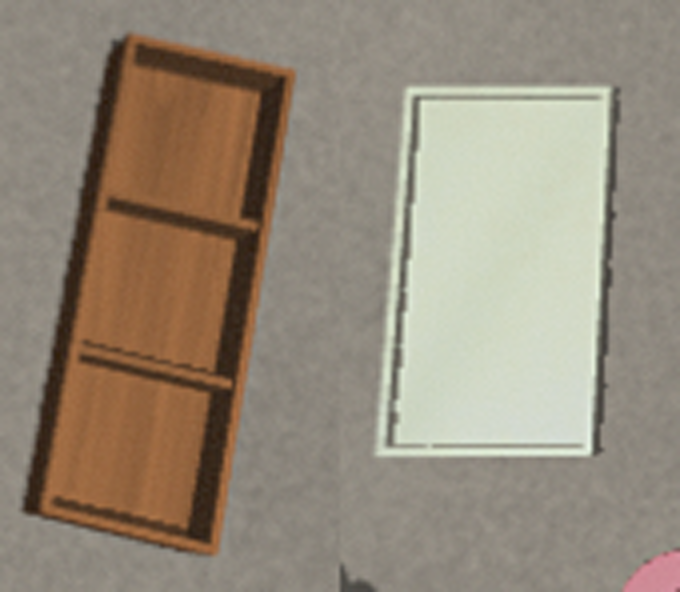

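```bash
cat >> h.py <<'E'
def to(x,y,z=None):
    """print full-scale tool-axis totals to reach world x,y,z and yaw=pi"""
    from plant import monitor
    from scipy.spatial.transform import Rotation as R
    o=monitor.get_obs();D=np.array([x,y,o["tool_pos"][2] if z is None else z])-o["tool_pos"]
    r=R.from_euler("xyz",o["tcp_rot"]);yaw=o["tcp_rot"][2]
    print("t",round(o["time"],2),"p",o["tool_pos"].round(1),"rot",o["tcp_rot"].round(3),"F",o["contact_force"].round(2),"w",round(o["grip_width"],1))
    print("shift",(r.inv().apply(D)/200).round(3),"spin",round(-((np.pi-yaw+np.pi)%(2*np.pi)-np.pi)/(np.pi/2),3))
E
python3 - <<'E'
from h import *
d=pickle.load(open("d0.pkl","rb"));T=d["top"]
P=plane(T,[(447.5,164.2),(488.7,172.7),(469,293.2),(425.2,283.2)],45)
Q=plane(T,[(166.7,176.7),(218.2,176.7),(213,268.7),(158.7,268.7)],14)
for P,s in((P,(93,0,-93)),(Q,(50,-50))):
    print("sides",np.linalg.norm(P-np.roll(P,-1,0),axis=1).round(1),"c",P.mean(0).round(1))
    u=P[0]+P[1]-P[2]-P[3];u/=np.linalg.norm(u);print("yaw deg",np.degrees(np.arctan2(u[1],u[0])).round(2))
    for k in s:print(k,(P.mean(0)+k*u)[:2].round(1))
to(457,132)
E
```

```text
sides [ 96.3 281.7  96.8 281.6] c [ 525.8 -319.3   45. ]
yaw deg -10.48
93 [ 617.3 -336.2]
0 [ 525.8 -319.3]
-93 [ 434.4 -302.3]
sides [124.4 219.8 125.1 219.5] c [507.5 303.2  14. ]
yaw deg 2.91
50 [557.4 305.8]
-50 [457.6 300.7]
t 0.1 p [175.8 494.3 226.1] rot [-3.14 -0.    2.8 ] F [ 0.07  0.42 -0.17] w 91.8
shift [-1.932e+00 -1.235e+00  1.000e-03] spin -0.218
```

Call:
{"op": "servo_tool", "data": {"linear": [[-0.24, -0.154, 0], [-0.24, -0.154, 0], [-0.24, -0.154, 0], [-0.24, -0.154, 0], [-0.24, -0.154, 0], [-0.24, -0.154, 0], [-0.24, -0.154, 0], [-0.24, -0.154, 0]], "spin": [0, 0, 0, 0, 0, 0, 0, 0], "hand": 0.15}}

```text
time: 1.1
tool_pos: [455.9, 132.1, 226.6]
tcp_rot: [3.141, -0.0, 2.8]
contact_force: [0.2, 1.4, 0.7]
grip_width: 52.9
finger_force: 0.0
```

Call:
{"op": "servo_tool", "data": {"linear": [[0, 0, 0], [0, 0, 0], [0, 0, 0], [0, 0, 0], [0, 0, 0], [0, 0, 0], [0, 0, 0], [0, 0, 0]], "spin": [-0.109, -0.109, 0, 0, 0, 0, 0, 0]}}

```text
time: 2.1
tool_pos: [455.1, 133.8, 226.7]
tcp_rot: [3.142, 0.0, -3.141]
contact_force: [0.7, -0.7, 0.5]
grip_width: 53.0
finger_force: 0.0
```

Run:
```python
from h import *
from plant import optics
c=optics.capture("wrist");cv2.imwrite("pics/w1.png",c["frame"])
to(457,132,88)
t=blob(c,(0,0,640,400),(5,50,90),(20,190,255))
print(t[0],t[1:]);print(plane(c,t[0],104))
```

```text
t 2.15 p [455.1 133.8 226.7] rot [ 3.142  0.    -3.141] F [ 1.04  0.32 -0.23] w 52.6
shift [-0.009 -0.009  0.694] spin 0.0
[352.23098592  39.18169014] (np.int32(710), array([338,  24,  29,  31, 710]))
[[318.2473142  160.09931031 104.        ]]
```

View pics/w1.png

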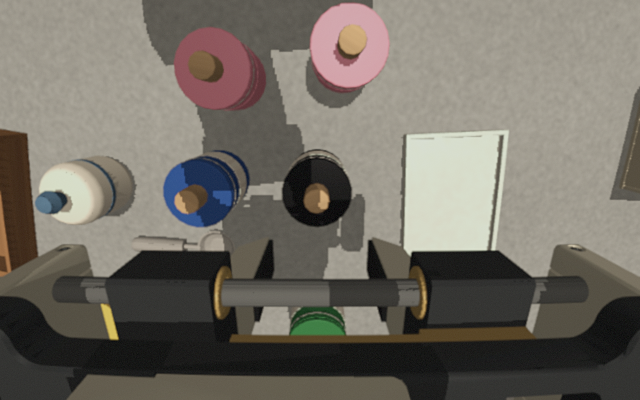

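Call:
{"op": "servo_tool", "data": {"linear": [[-0.009, -0.009, 0.1], [0, 0, 0.14], [0, 0, 0.14], [0, 0, 0.14], [0, 0, 0.1], [0, 0, 0.05], [0, 0, 0.022], [0, 0, 0]], "spin": [0, 0, 0, 0, 0, 0, 0, 0]}}

```text
time: 3.15
tool_pos: [457.3, 132.1, 88.7]
tcp_rot: [3.141, 0.001, -3.141]
contact_force: [-0.4, 0.2, 0.7]
grip_width: 52.6
finger_force: 0.0
```

Call:
{"op": "servo_tool", "data": {"linear": [[0, 0, 0], [0, 0, 0], [0, 0, 0], [0, 0, 0], [0, 0, 0], [0, 0, 0], [0, 0, 0], [0, 0, 0]], "spin": [0, 0, 0, 0, 0, 0, 0, 0], "hand": -1}}

```text
time: 4.15
tool_pos: [457.1, 131.9, 88.4]
tcp_rot: [3.142, 0.0, -3.141]
contact_force: [0.1, -2.3, 2.7]
grip_width: 22.9
finger_force: 30.0
```

Call:
{"op": "servo_tool", "data": {"linear": [[0, 0, -0.05], [0, 0, -0.1], [0, 0, -0.1], [0, 0, -0.1], [0, 0, -0.05], [0, 0, 0], [0, 0, 0], [0, 0, 0]], "spin": [0, 0, 0, 0, 0, 0, 0, 0]}}

```text
time: 5.15
tool_pos: [456.5, 131.9, 167.6]
tcp_rot: [-3.141, -0.002, -3.141]
contact_force: [-0.0, 1.0, -3.4]
grip_width: 23.2
finger_force: 30.0
```

Call:
{"op": "servo_tool", "data": {"linear": [[0, 0, 0], [0, 0, 0], [0, 0, 0], [0, 0, 0], [0, 0, 0], [0, 0, 0], [0, 0, 0], [0, 0, 0]], "spin": [0, 0, 0, 0, 0, 0, 0, 0]}}

```text
time: 6.15
tool_pos: [457.0, 132.0, 168.3]
tcp_rot: [3.142, 0.0, -3.141]
contact_force: [-0.1, 0.8, -3.3]
grip_width: 23.1
finger_force: 30.0
```

Run:
```python
from h import *
to(457.6,300.7);to(434.4,-302.3)
```

```text
t 6.15 p [457.  132.  168.3] rot [ 3.142  0.    -3.141] F [-0.14  0.81 -3.31] w 23.1
shift [-0.004  0.843  0.   ] spin 0.0
t 6.15 p [457.  132.  168.3] rot [ 3.142  0.    -3.141] F [-0.14  0.81 -3.31] w 23.1
shift [ 0.114 -2.171 -0.   ] spin 0.0
```

Call:
{"op": "servo_tool", "data": {"linear": [[0, 0, -0.15], [0, 0, -0.15], [0.014, -0.15, 0], [0.02, -0.25, 0], [0.02, -0.28, 0], [0.02, -0.28, 0], [0.02, -0.28, 0], [0.02, -0.28, 0]], "spin": [0, 0, 0, 0, 0, 0, 0, 0]}}

```text
time: 7.15
tool_pos: [434.0, -173.8, 228.5]
tcp_rot: [-3.142, 0.001, -3.141]
contact_force: [0.8, 0.2, -3.7]
grip_width: 23.2
finger_force: 30.0
```

Call:
{"op": "servo_tool", "data": {"linear": [[0, -0.25, 0], [0, -0.2, 0], [0, -0.15, 0], [0, -0.05, 0], [0, 0, 0], [0, 0, 0], [0, 0, 0], [0, 0, 0]], "spin": [0, 0, 0, 0, 0, 0, 0, 0]}}

```text
time: 8.15
tool_pos: [434.6, -301.4, 228.5]
tcp_rot: [-3.142, 0.0, -3.14]
contact_force: [0.1, -0.4, -3.6]
grip_width: 23.1
finger_force: 30.0
```

Run:
```python
from h import *
from plant import optics
to(434.4,-302.3,94)
c=optics.capture("wrist");cv2.imwrite("pics/w2.png",c["frame"])
```

```text
t 8.15 p [ 434.6 -301.4  228.5] rot [-3.142  0.    -3.14 ] F [ 0.09 -0.44 -3.6 ] w 23.1
shift [ 0.001 -0.005  0.672] spin 0.001
```

View pics/w2.png

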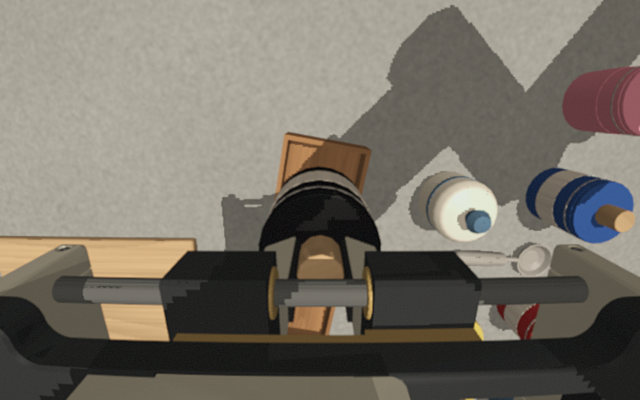

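Call:
{"op": "servo_tool", "data": {"linear": [[0, -0.005, 0.06], [0, 0, 0.12], [0, 0, 0.14], [0, 0, 0.14], [0, 0, 0.1], [0, 0, 0.06], [0, 0, 0.03], [0, 0, 0.02]], "spin": [0, 0, 0, 0, 0, 0, 0, 0]}}

```text
time: 9.2
tool_pos: [434.7, -303.2, 94.4]
tcp_rot: [-3.141, 0.001, -3.141]
contact_force: [-0.2, 0.6, -3.0]
grip_width: 23.5
finger_force: 30.0
```

Run:
```python
from h import *
to(434.4,-302.3,93.5)
```

```text
t 9.2 p [ 434.7 -303.2   94.4] rot [-3.141e+00  1.000e-03 -3.141e+00] F [-0.23  0.58 -2.97] w 23.5
shift [0.001 0.005 0.004] spin 0.0
```

Call:
{"op": "servo_tool", "data": {"linear": [[0, 0, 0.004], [0, 0, 0], [0, 0, 0], [0, 0, 0], [0, 0, -0.05], [0, 0, -0.1], [0, 0, -0.12], [0, 0, -0.13]], "spin": [0, 0, 0, 0, 0, 0, 0, 0], "hand": 0.1}}

```text
time: 10.2
tool_pos: [434.4, -303.0, 174.9]
tcp_rot: [-3.141, 0.0, -3.141]
contact_force: [0.0, 0.8, -0.5]
grip_width: 50.4
finger_force: 0.0
```

Call:
{"op": "servo_tool", "data": {"linear": [[0, 0.1, 0], [-0.02, 0.25, 0], [-0.02, 0.28, 0], [-0.02, 0.28, 0], [-0.02, 0.28, 0], [-0.02, 0.25, 0], [-0.013, 0.115, 0], [0, 0, 0]], "spin": [0, 0, 0, 0, 0, 0, 0, 0]}}

```text
time: 11.2
tool_pos: [455.8, 10.1, 172.9]
tcp_rot: [3.141, -0.001, -3.137]
contact_force: [-0.4, -0.0, 0.2]
grip_width: 50.3
finger_force: 0.0
```

Run:
```python
from h import *
from plant import optics
to(457.4,7.7,88)
c=optics.capture("top");cv2.imwrite("pics/t2.png",c["frame"][140:320,220:520].repeat(2,0).repeat(2,1))
t=blob(c,(425,240,475,300),(5,50,120),(20,190,255));print(t[0],plane(c,t[0],109))
```

```text
t 11.2 p [455.8  10.1 172.9] rot [ 3.141e+00 -1.000e-03 -3.137e+00] F [-0.36 -0.01  0.15] w 50.3
shift [-0.009 -0.012  0.425] spin 0.003
[445.90152801 260.55348048] [[ 443.03437147 -272.44961605  109.        ]]
```

View pics/t2.png

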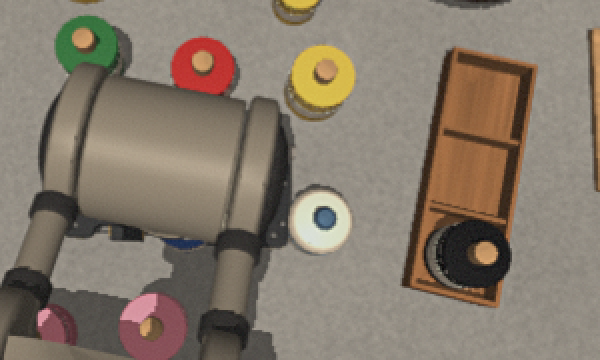

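Call:
{"op": "servo_tool", "data": {"linear": [[-0.009, -0.012, 0.06], [0, 0, 0.1], [0, 0, 0.12], [0, 0, 0.08], [0, 0, 0.04], [0, 0, 0.02], [0, 0, 0], [0, 0, 0]], "spin": [0, 0, 0, 0, 0, 0, 0, 0]}}

```text
time: 12.25
tool_pos: [459.0, 5.5, 90.0]
tcp_rot: [-3.141, 0.001, -3.141]
contact_force: [-0.9, -0.5, 0.7]
grip_width: 50.3
finger_force: 0.0
```

Call:
{"op": "servo_tool", "data": {"linear": [[0, 0, 0], [0, 0, 0], [0, 0, 0], [0, 0, 0], [0, 0, 0], [0, 0, 0], [0, 0, 0], [0, 0, 0]], "spin": [0, 0, 0, 0, 0, 0, 0, 0], "hand": -1}}

```text
time: 13.25
tool_pos: [458.6, 5.7, 89.5]
tcp_rot: [3.141, -0.0, -3.141]
contact_force: [-0.2, 1.4, -0.7]
grip_width: 23.2
finger_force: 30.0
```

Call:
{"op": "servo_tool", "data": {"linear": [[0, 0, -0.05], [0, 0, -0.1], [0, 0, -0.15], [0, 0, -0.15], [0, 0, -0.15], [0, 0, -0.1], [0, 0, 0], [0, 0, 0]], "spin": [0, 0, 0, 0, 0, 0, 0, 0]}}

```text
time: 14.25
tool_pos: [458.0, 5.6, 228.7]
tcp_rot: [3.141, -0.002, -3.141]
contact_force: [0.3, 0.0, -3.6]
grip_width: 23.3
finger_force: 29.9
```

Call:
{"op": "servo_tool", "data": {"linear": [[0, 0, 0], [0, 0, 0], [0, 0, 0], [0, 0, 0], [0, 0, 0], [0, 0, 0], [0, 0, 0], [0, 0, 0]], "spin": [0, 0, 0, 0, 0, 0, 0, 0]}}

```text
time: 15.25
tool_pos: [458.6, 5.6, 229.5]
tcp_rot: [3.142, 0.0, -3.141]
contact_force: [-0.2, 0.4, -3.5]
grip_width: 23.5
finger_force: 29.9
```

Run:
```python
from h import *
to(457.6,300.7);to(525.8,-319.3)
```

```text
t 15.25 p [458.6   5.6 229.5] rot [ 3.142  0.    -3.141] F [-0.17  0.39 -3.48] w 23.5
shift [0.004 1.475 0.   ] spin 0.0
t 15.25 p [458.6   5.6 229.5] rot [ 3.142  0.    -3.141] F [-0.17  0.39 -3.48] w 23.5
shift [-0.335 -1.625 -0.   ] spin 0.0
```

Call:
{"op": "servo_tool", "data": {"linear": [[-0.03, -0.125, 0], [-0.05, -0.23, 0], [-0.055, -0.27, 0], [-0.055, -0.27, 0], [-0.055, -0.27, 0], [-0.05, -0.25, 0], [-0.03, -0.15, 0], [-0.01, -0.06, 0]], "spin": [0, 0, 0, 0, 0, 0, 0, 0]}}

```text
time: 16.25
tool_pos: [525.6, -320.9, 228.7]
tcp_rot: [3.141, -0.001, 3.14]
contact_force: [0.3, 0.4, -3.9]
grip_width: 23.3
finger_force: 29.9
```

Call:
{"op": "servo_tool", "data": {"linear": [[0, 0, 0], [0, 0, 0], [0, 0, 0], [0, 0, 0], [0, 0, 0.05], [0, 0, 0.08], [0, 0, 0.08], [0, 0, 0.04]], "spin": [0, 0, 0, 0, 0, 0, 0, 0]}}

```text
time: 17.25
tool_pos: [525.2, -318.9, 177.4]
tcp_rot: [3.14, -0.002, -3.141]
contact_force: [-0.2, 0.5, -3.8]
grip_width: 23.2
finger_force: 29.9
```

Run:
```python
from h import *
to(525.8,-319.3,95)
```

```text
t 17.25 p [ 525.2 -318.9  177.4] rot [ 3.140e+00 -2.000e-03 -3.141e+00] F [-0.18  0.49 -3.8 ] w 23.2
shift [-0.004 -0.003  0.412] spin 0.0
```

Call:
{"op": "servo_tool", "data": {"linear": [[0, 0, 0.08], [0, 0, 0.1], [0, 0, 0.1], [0, 0, 0.07], [0, 0, 0.04], [0, 0, 0.02], [0, 0, 0.004], [0, 0, 0]], "spin": [0, 0, 0, 0, 0, 0, 0, 0]}}

```text
time: 18.25
tool_pos: [526.1, -319.6, 97.2]
tcp_rot: [-3.141, 0.001, -3.141]
contact_force: [-0.1, -0.0, -3.5]
grip_width: 23.5
finger_force: 29.9
```

Call:
{"op": "servo_tool", "data": {"linear": [[0, 0, 0], [0, 0, 0], [0, 0, 0], [0, 0, 0], [0, 0, -0.05], [0, 0, -0.1], [0, 0, -0.12], [0, 0, -0.13]], "spin": [0, 0, 0, 0, 0, 0, 0, 0], "hand": 0.1}}

```text
time: 19.25
tool_pos: [525.8, -319.4, 178.1]
tcp_rot: [-3.141, 0.0, -3.141]
contact_force: [-0.1, 1.0, -0.3]
grip_width: 50.4
finger_force: 0.0
```

Call:
{"op": "servo_tool", "data": {"linear": [[-0.033, 0.1, 0], [-0.08, 0.25, 0], [-0.08, 0.27, 0], [-0.08, 0.27, 0], [-0.08, 0.27, 0], [-0.07, 0.25, 0], [-0.04, 0.13, 0], [-0.02, 0.045, 0]], "spin": [0, 0, 0, 0, 0, 0, 0, 0]}}

```text
time: 20.25
tool_pos: [621.8, 0.5, 175.9]
tcp_rot: [3.141, -0.002, -3.138]
contact_force: [0.7, -0.2, -0.2]
grip_width: 50.7
finger_force: 0.0
```

Run:
```python
from h import *
from plant import optics
c=optics.capture("top");cv2.imwrite("pics/t3.png",c["frame"][100:320,220:520].repeat(2,0).repeat(2,1))
to(622.5,-2.1,88.5)
```

```text
t 20.3 p [6.222e+02 2.000e-01 1.760e+02] rot [ 3.141e+00 -1.000e-03 -3.139e+00] F [-0.28 -0.06  0.33] w 50.4
shift [-0.002 -0.012  0.438] spin 0.002
```

View pics/t3.png

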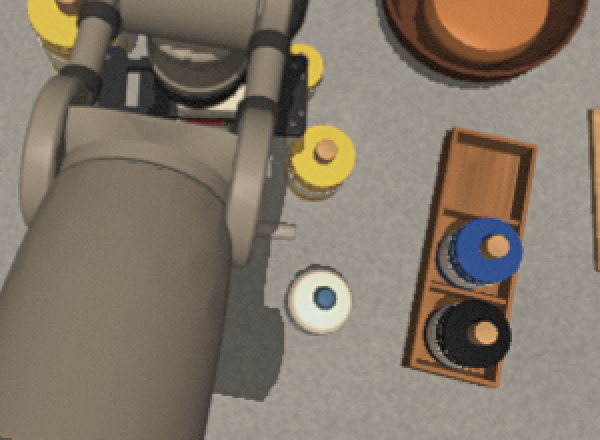

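Call:
{"op": "servo_tool", "data": {"linear": [[0, -0.003, 0.07], [0, 0, 0.1], [0, 0, 0.12], [0, 0, 0.08], [0, 0, 0.04], [0, 0, 0.025], [0, 0, 0], [0, 0, 0]], "spin": [0, 0, 0, 0, 0, 0, 0, 0]}}

```text
time: 21.3
tool_pos: [622.7, -2.9, 90.4]
tcp_rot: [-3.141, 0.001, -3.141]
contact_force: [-0.4, 0.7, 0.9]
grip_width: 50.3
finger_force: 0.0
```

Call:
{"op": "servo_tool", "data": {"linear": [[0, 0, 0], [0, 0, 0], [0, 0, 0], [0, 0, 0], [0, 0, 0], [0, 0, 0], [0, 0, 0], [0, 0, 0]], "spin": [0, 0, 0, 0, 0, 0, 0, 0], "hand": -1}}

```text
time: 22.3
tool_pos: [622.3, -2.7, 89.8]
tcp_rot: [3.141, 0.0, -3.141]
contact_force: [-1.0, 2.3, 2.0]
grip_width: 23.5
finger_force: 30.0
```

Call:
{"op": "servo_tool", "data": {"linear": [[0, 0, -0.05], [0, 0, -0.1], [0, 0, -0.15], [0, 0, -0.15], [0, 0, -0.15], [0, 0, -0.1], [0, 0, 0], [0, 0, 0]], "spin": [0, 0, 0, 0, 0, 0, 0, 0]}}

```text
time: 23.3
tool_pos: [621.6, -3.0, 228.4]
tcp_rot: [3.141, -0.002, -3.141]
contact_force: [1.6, 1.0, -3.7]
grip_width: 23.4
finger_force: 30.0
```

Call:
{"op": "servo_tool", "data": {"linear": [[0, 0, 0], [0, 0, 0], [0, 0, 0], [0, 0, 0], [0, 0, 0], [0, 0, 0], [0, 0, 0], [0, 0, 0]], "spin": [0, 0, 0, 0, 0, 0, 0, 0]}}

```text
time: 24.3
tool_pos: [622.3, -2.9, 229.8]
tcp_rot: [3.142, 0.0, -3.141]
contact_force: [0.2, -1.2, -2.8]
grip_width: 23.0
finger_force: 30.0
```

Run:
```python
from h import *
to(557.4,305.8);to(617.3,-336.2)
```

```text
t 24.3 p [622.3  -2.9 229.8] rot [ 3.142  0.    -3.141] F [ 0.16 -1.24 -2.84] w 23.0
shift [0.323 1.544 0.   ] spin 0.0
t 24.3 p [622.3  -2.9 229.8] rot [ 3.142  0.    -3.141] F [ 0.16 -1.24 -2.84] w 23.0
shift [ 0.026 -1.667 -0.   ] spin 0.0
```

Call:
{"op": "servo_tool", "data": {"linear": [[0.006, -0.127, 0], [0.01, -0.25, 0], [0.01, -0.27, 0], [0, -0.27, 0], [0, -0.27, 0], [0, -0.25, 0], [0, -0.16, 0], [0, -0.07, 0]], "spin": [0, 0, 0, 0, 0, 0, 0, 0]}}

```text
time: 25.3
tool_pos: [616.7, -338.2, 229.1]
tcp_rot: [3.141, -0.0, 3.14]
contact_force: [0.1, 0.9, -3.3]
grip_width: 23.0
finger_force: 30.0
```

Call:
{"op": "servo_tool", "data": {"linear": [[0, 0, 0], [0, 0, 0], [0, 0, 0], [0, 0, 0], [0, 0, 0.05], [0, 0, 0.08], [0, 0, 0.08], [0, 0, 0.04]], "spin": [0, 0, 0, 0, 0, 0, 0, 0]}}

```text
time: 26.3
tool_pos: [616.6, -335.9, 177.3]
tcp_rot: [3.14, -0.003, -3.141]
contact_force: [0.0, 0.6, -3.7]
grip_width: 23.0
finger_force: 30.0
```

Run:
```python
from h import *
to(617.3,-336.2,95.5)
```

```text
t 26.3 p [ 616.6 -335.9  177.3] rot [ 3.140e+00 -3.000e-03 -3.141e+00] F [ 0.01  0.61 -3.68] w 23.0
shift [-0.005 -0.002  0.409] spin 0.0
```

Call:
{"op": "servo_tool", "data": {"linear": [[0, 0, 0.08], [0, 0, 0.1], [0, 0, 0.1], [0, 0, 0.07], [0, 0, 0.04], [0, 0, 0.02], [0, 0, 0.01], [0, 0, 0]], "spin": [0, 0, 0, 0, 0, 0, 0, 0]}}

```text
time: 27.3
tool_pos: [617.4, -336.4, 96.1]
tcp_rot: [-3.141, 0.001, -3.141]
contact_force: [0.6, -0.2, -3.4]
grip_width: 22.9
finger_force: 30.0
```

Call:
{"op": "servo_tool", "data": {"linear": [[0, 0, 0], [0, 0, 0], [0, 0, 0], [0, 0, 0], [0, 0, -0.05], [0, 0, -0.1], [0, 0, -0.12], [0, 0, -0.13]], "spin": [0, 0, 0, 0, 0, 0, 0, 0], "hand": 0.1}}

```text
time: 28.3
tool_pos: [617.3, -336.3, 177.1]
tcp_rot: [-3.142, 0.0, -3.141]
contact_force: [-0.1, -0.8, 0.3]
grip_width: 50.5
finger_force: 0.0
```

Call:
{"op": "servo_tool", "data": {"linear": [[-0.01, 0.1, 0], [-0.01, 0.25, 0], [0, 0.27, 0], [0, 0.22, 0], [0, 0.1, 0], [0, 0.05, 0], [0, 0, 0], [0, 0, 0]], "spin": [0, 0, 0, 0, 0, 0, 0, 0]}}

```text
time: 29.3
tool_pos: [621.1, -139.6, 175.4]
tcp_rot: [-3.141, -0.0, 3.141]
contact_force: [0.4, 0.3, 0.2]
grip_width: 50.7
finger_force: 0.0
```

Run:
```python
from h import *
to(621.6,-138,88.5)
```

```text
t 29.3 p [ 621.1 -139.6  175.4] rot [-3.141 -0.     3.141] F [0.39 0.34 0.2 ] w 50.7
shift [-0.003  0.008  0.435] spin -0.0
```

Call:
{"op": "servo_tool", "data": {"linear": [[0, 0.003, 0.07], [0, 0, 0.1], [0, 0, 0.12], [0, 0, 0.08], [0, 0, 0.04], [0, 0, 0.025], [0, 0, 0], [0, 0, 0]], "spin": [0, 0, 0, 0, 0, 0, 0, 0]}}

```text
time: 30.3
tool_pos: [621.5, -137.8, 89.4]
tcp_rot: [-3.141, 0.001, -3.141]
contact_force: [0.5, 0.0, 0.0]
grip_width: 50.8
finger_force: 0.0
```

Call:
{"op": "servo_tool", "data": {"linear": [[0, 0, 0], [0, 0, 0], [0, 0, 0], [0, 0, 0], [0, 0, 0], [0, 0, 0], [0, 0, 0], [0, 0, 0]], "spin": [0, 0, 0, 0, 0, 0, 0, 0], "hand": -1}}

```text
time: 31.3
tool_pos: [621.2, -137.6, 88.8]
tcp_rot: [3.141, 0.0, -3.141]
contact_force: [-1.2, 0.8, 2.1]
grip_width: 23.1
finger_force: 30.0
```

Call:
{"op": "servo_tool", "data": {"linear": [[0, 0, -0.05], [0, 0, -0.1], [0, 0, -0.15], [0, 0, -0.15], [0, 0, -0.15], [0, 0, -0.1], [0, 0, 0], [0, 0, 0]], "spin": [0, 0, 0, 0, 0, 0, 0, 0]}}

```text
time: 32.3
tool_pos: [620.6, -137.6, 227.7]
tcp_rot: [3.141, -0.002, -3.141]
contact_force: [0.5, 0.2, -1.8]
grip_width: 23.3
finger_force: 30.0
```

Call:
{"op": "servo_tool", "data": {"linear": [[0, 0, 0], [0, 0, 0], [0, 0, 0], [0, 0, 0], [0, 0, 0], [0, 0, 0], [0, 0, 0], [0, 0, 0]], "spin": [0, 0, 0, 0, 0, 0, 0, 0]}}

```text
time: 33.3
tool_pos: [621.2, -137.7, 228.7]
tcp_rot: [3.142, 0.0, -3.141]
contact_force: [1.0, -0.6, -1.1]
grip_width: 23.4
finger_force: 30.0
```

Run:
```python
from h import *
to(457.6,300.7)
```

```text
t 33.3 p [ 621.2 -137.7  228.7] rot [ 3.142  0.    -3.141] F [ 1.   -0.58 -1.08] w 23.4
shift [0.817 2.193 0.   ] spin 0.0
```

Call:
{"op": "servo_tool", "data": {"linear": [[0.05, 0.13, 0], [0.09, 0.24, 0], [0.1, 0.27, 0], [0.1, 0.27, 0], [0.1, 0.27, 0], [0.1, 0.27, 0], [0.1, 0.27, 0], [0.08, 0.24, 0]], "spin": [0, 0, 0, 0, 0, 0, 0, 0]}}

```text
time: 34.3
tool_pos: [475.9, 256.1, 229.1]
tcp_rot: [3.141, 0.001, -3.14]
contact_force: [-0.6, 0.2, -0.6]
grip_width: 23.0
finger_force: 30.0
```

Call:
{"op": "servo_tool", "data": {"linear": [[0.06, 0.143, 0], [0.037, 0.09, 0], [0, 0, 0], [0, 0, 0], [0, 0, 0], [0, 0, 0.08], [0, 0, 0.12], [0, 0, 0.05]], "spin": [0, 0, 0, 0, 0, 0, 0, 0]}}

```text
time: 35.3
tool_pos: [457.3, 299.8, 177.6]
tcp_rot: [-3.141, -0.002, 3.141]
contact_force: [-0.5, -0.1, -0.3]
grip_width: 23.0
finger_force: 30.0
```

Run:
```python
from h import *
to(457.6,300.7,94.5)
```

```text
t 35.3 p [457.3 299.8 177.6] rot [-3.141e+00 -2.000e-03  3.141e+00] F [-0.54 -0.05 -0.32] w 23.0
shift [-0.002  0.005  0.415] spin -0.0
```

Call:
{"op": "servo_tool", "data": {"linear": [[0, 0.002, 0.08], [0, 0, 0.1], [0, 0, 0.1], [0, 0, 0.07], [0, 0, 0.04], [0, 0, 0.02], [0, 0, 0.01], [0, 0, 0]], "spin": [0, 0, 0, 0, 0, 0, 0, 0]}}

```text
time: 36.3
tool_pos: [457.6, 301.3, 95.0]
tcp_rot: [3.141, 0.001, -3.141]
contact_force: [0.6, -0.1, -1.5]
grip_width: 23.0
finger_force: 30.0
```

Call:
{"op": "servo_tool", "data": {"linear": [[0, 0, 0], [0, 0, 0], [0, 0, 0], [0, 0, 0], [0, 0, -0.05], [0, 0, -0.1], [0, 0, -0.12], [0, 0, -0.13]], "spin": [0, 0, 0, 0, 0, 0, 0, 0], "hand": 0.1}}

```text
time: 37.3
tool_pos: [457.4, 301.2, 176.1]
tcp_rot: [3.141, 0.0, -3.141]
contact_force: [0.0, -0.3, -0.4]
grip_width: 50.9
finger_force: 0.0
```

Call:
{"op": "servo_tool", "data": {"linear": [[-0.1, -0.09, 0], [-0.19, -0.17, 0], [-0.2, -0.18, 0], [-0.2, -0.18, 0], [-0.14, -0.13, 0], [-0.07, -0.066, 0], [-0.032, -0.03, 0], [0, 0, 0]], "spin": [0, 0, 0, 0, 0, 0, 0, 0]}}

```text
time: 38.3
tool_pos: [643.6, 132.7, 174.8]
tcp_rot: [3.141, -0.0, -3.141]
contact_force: [0.5, 0.6, 0.4]
grip_width: 50.5
finger_force: 0.0
```

Run:
```python
from h import *
from plant import optics
to(644,131.5,88.5)
c=optics.capture("side");cv2.imwrite("pics/s3.png",c["frame"])
```

```text
t 38.3 p [643.6 132.7 174.8] rot [ 3.141 -0.    -3.141] F [0.53 0.6  0.4 ] w 50.5
shift [-0.002 -0.006  0.432] spin 0.001
```

View pics/s3.png

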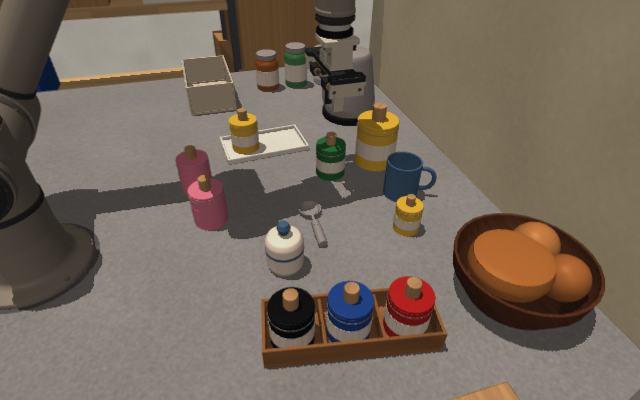

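Call:
{"op": "servo_tool", "data": {"linear": [[0, 0, 0.07], [0, 0, 0.1], [0, 0, 0.12], [0, 0, 0.08], [0, 0, 0.04], [0, 0, 0.022], [0, 0, 0], [0, 0, 0]], "spin": [0, 0, 0, 0, 0, 0, 0, 0]}}

```text
time: 39.35
tool_pos: [644.4, 132.2, 89.1]
tcp_rot: [3.141, 0.001, -3.141]
contact_force: [0.0, 1.2, -0.8]
grip_width: 50.5
finger_force: 0.0
```

Call:
{"op": "servo_tool", "data": {"linear": [[0, 0, 0], [0, 0, 0], [0, 0, 0], [0, 0, 0], [0, 0, 0], [0, 0, 0], [0, 0, 0], [0, 0, 0]], "spin": [0, 0, 0, 0, 0, 0, 0, 0], "hand": -1}}

```text
time: 40.35
tool_pos: [643.9, 132.1, 88.3]
tcp_rot: [3.142, -0.0, -3.141]
contact_force: [-0.3, -0.8, 0.2]
grip_width: 23.3
finger_force: 30.0
```

Call:
{"op": "servo_tool", "data": {"linear": [[0, 0, -0.05], [0, 0, -0.1], [0, 0, -0.15], [0, 0, -0.15], [0, 0, -0.15], [0, 0, -0.1], [0, 0, 0], [0, 0, 0]], "spin": [0, 0, 0, 0, 0, 0, 0, 0]}}

```text
time: 41.35
tool_pos: [643.5, 132.1, 227.4]
tcp_rot: [3.142, -0.001, -3.141]
contact_force: [-0.1, 0.3, -1.1]
grip_width: 23.4
finger_force: 30.0
```

Call:
{"op": "servo_tool", "data": {"linear": [[0, 0, 0], [0, 0, 0], [0, 0, 0], [0, 0, 0], [0, 0, 0], [0, 0, 0], [0, 0, 0], [0, 0, 0]], "spin": [0, 0, 0, 0, 0, 0, 0, 0]}}

```text
time: 42.35
tool_pos: [644.0, 132.1, 228.4]
tcp_rot: [3.142, 0.0, -3.141]
contact_force: [-0.5, -0.2, -1.3]
grip_width: 23.3
finger_force: 30.0
```

Run:
```python
from h import *
to(557.4,305.8)
```

```text
t 42.35 p [644.  132.1 228.4] rot [ 3.142  0.    -3.141] F [-0.54 -0.21 -1.34] w 23.3
shift [0.432 0.869 0.   ] spin 0.0
```

Call:
{"op": "servo_tool", "data": {"linear": [[0.05, 0.1, 0], [0.1, 0.2, 0], [0.12, 0.24, 0], [0.1, 0.2, 0], [0.042, 0.089, 0], [0.02, 0.04, 0], [0, 0, 0], [0, 0, 0]], "spin": [0, 0, 0, 0, 0, 0, 0, 0]}}

```text
time: 43.35
tool_pos: [558.1, 304.7, 228.2]
tcp_rot: [-3.141, 0.0, 3.141]
contact_force: [-0.8, -0.6, -1.3]
grip_width: 23.6
finger_force: 30.0
```

Call:
{"op": "servo_tool", "data": {"linear": [[0, 0, 0.06], [0, 0, 0.13], [0, 0, 0.15], [0, 0, 0.14], [0, 0, 0.1], [0, 0, 0.06], [0, 0, 0.02], [0, 0, 0.01]], "spin": [0, 0, 0, 0, 0, 0, 0, 0]}}

```text
time: 44.35
tool_pos: [557.9, 305.8, 94.7]
tcp_rot: [3.141, 0.001, -3.141]
contact_force: [0.7, 0.9, -1.2]
grip_width: 23.6
finger_force: 30.0
```

Run:
```python
from h import *
to(557.4,305.8,94)
```

```text
t 44.35 p [557.9 305.8  94.7] rot [ 3.141e+00  1.000e-03 -3.141e+00] F [ 0.75  0.86 -1.16] w 23.6
shift [ 0.002 -0.     0.003] spin 0.0
```

Call:
{"op": "servo_tool", "data": {"linear": [[0, 0, 0], [0, 0, 0], [0, 0, 0], [0, 0, 0], [0, 0, -0.05], [0, 0, -0.1], [0, 0, -0.15], [0, 0, -0.2]], "spin": [0, 0, 0, 0, 0, 0, 0, 0], "hand": 0.1}}

```text
time: 45.35
tool_pos: [557.0, 305.7, 195.2]
tcp_rot: [-3.141, -0.001, -3.141]
contact_force: [0.4, 0.1, -0.2]
grip_width: 50.5
finger_force: 0.0
```

Call:
{"op": "servo_tool", "data": {"linear": [[0.1, -0.1, -0.1], [0.2, -0.2, 0], [0.2, -0.2, 0], [0.2, -0.2, 0], [0.1, -0.1, 0], [0, 0, 0], [0, 0, 0], [0, 0, 0]], "spin": [0, 0, 0, 0, 0, 0, 0, 0]}}

```text
time: 46.35
tool_pos: [398.4, 146.4, 214.4]
tcp_rot: [3.141, 0.0, -3.14]
contact_force: [-0.2, -0.5, 0.4]
grip_width: 50.5
finger_force: 0.0
```

Run:
```python
from h import *
from plant import optics
c=optics.capture("side");cv2.imwrite("pics/f.png",np.vstack([optics.capture("top")["frame"][140:320,120:520].repeat(2,1).repeat(2,0)[:, :640][:200],c["frame"]]))
T0=pickle.load(open("d0.pkl","rb"))
for n,w in(("jar knob",(268,215,300,240)),("mug",(380,145,440,205))):
    print(n,[blob(k,w,(95,70,30),(120,255,255))[0].round(1) for k in(T0["side"],c)])
to(0,0)
```

```text
jar knob [array([279.6, 224.7]), array([282.9, 227.5])]
mug [array([404.1, 174.9]), array([404.1, 174.9])]
t 46.45 p [398.  146.3 214.1] rot [ 3.142 -0.    -3.14 ] F [-0.75 -0.61 -0.36] w 50.6
shift [ 1.991e+00 -7.290e-01  1.000e-03] spin 0.001
```

View pics/f.png

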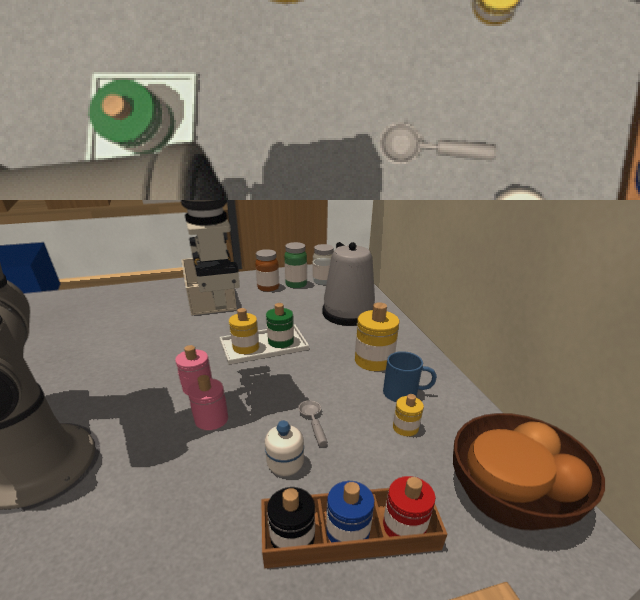

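The final picture shows yellow (245,333) and green (281,330) upright on the tray. Black, blue and red are standing in the three compartments, and the jar, mug and spoon haven't moved.

```bash
python3 -c "
from plant import workorder
print(workorder.close_job())"
```

```text
the job is handed in; nothing more can be done
None
```

The job is handed in at about 46 s of the 134 s allowed: black, blue and red felt full and stand in the caddy, and yellow and green felt empty and stand on the tray; the last pictures showed all five upright and the jar, mug and teaspoon unmoved, but the hand-in returned no verdict.

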